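# Make up two casting kits in a sculptor's studio

### The job

Make up the two casting kits from the stock on the bench: the blue-tipped bottle, the pink pigment pot and the white mixing cup go into the yellow tray, the metal tin and the brown pigment pot into the grey tray. Stand each upright on the tray floor in a compartment of its own, whichever you like, setting it down gently, not dropping it. Leave the red-tipped bottle, the green pot, the clay head and the trays themselves where they are.

Things in the scene. Friction and masses are not known exactly. Their poses are not given: they have to be found in the camera images.
- bottle_blue: Squeeze bottle, white, with a blue screw collar, blue cone tip and a broad blue band round its foot. Round body 44 mm in diameter up to 72 mm height, then a sloping shoulder, collar 31 mm and tip; 106 mm tall overall, about 120 g. Origin: centre of its underside, z up. Belongs in the yellow tray.
- pot_pink: Pigment pot, pink all over (lid too) but for a white paper band: a round jar 47 mm in diameter with a round screw lid 50 mm in diameter from 40 to 62 mm height; 62 mm tall, about 100 g. Origin: centre of its underside, z up. Belongs in the yellow tray.
- mixing_cup: White open plastic mixing cup, round, 75 mm tall, 58 mm in diameter at the rim, tapering evenly to 46 mm at the foot, wall 3 mm, rigid, empty, about 40 g. Origin: centre of its underside, z up. Belongs in the yellow tray.
- tin: Flat oblong metal tin with a white label and a round black cap on one half of its top: 34 mm (its x) by 54 mm (its y), body 78 mm tall, 92 mm over the cap, about 220 g. Its centre of mass is near the middle of the body. Origin: centre of its underside, z up. Belongs in the grey tray.
- pot_brown: Pigment pot, dark brown all over (lid too) but for a white paper band: a round jar 47 mm in diameter with a round screw lid 50 mm in diameter from 40 to 62 mm height; 62 mm tall, about 100 g. Origin: centre of its underside, z up. Belongs in the grey tray.
- bottle_red: Squeeze bottle, white, with a red screw collar, red cone tip and a broad red band round its foot. Round body 44 mm in diameter up to 72 mm height, then a sloping shoulder, collar 31 mm and tip; 106 mm tall overall, about 120 g. Origin: centre of its underside, z up. Stock that is not wanted now: stays where it is.
- pot_green: Pigment pot, green all over (lid too) but for a white paper band: a round jar 47 mm in diameter with a round screw lid 50 mm in diameter from 40 to 62 mm height; 62 mm tall, about 100 g. Origin: centre of its underside, z up. Stock that is not wanted now: stays where it is.
- clay_head: Small grey clay portrait head on a dark wooden foot 52 mm square, 110 mm tall, the head about 45 mm wide and 60 mm deep, about 350 g. Origin: centre of its underside, z up. Stays where it is.
- tray_yellow: Open yellow kit tray, 90 mm (its x) by 260 mm (its y), walls 5 mm thick and 25 mm high. Two cross walls as high as the rim make a row of three square compartments, 80 by 80 mm inside, centred at x = 0, y = -85, 0, +85 mm, all empty at first; their floor is 5 mm above the origin. Origin: centre of its underside, z up. Loose on the bench, 0.9 kg.
- tray_grey: Open grey kit tray, 90 mm (its x) by 260 mm (its y), walls 5 mm thick and 25 mm high. Two cross walls as high as the rim make a row of three square compartments, 80 by 80 mm inside, centred at x = 0, y = -85, 0, +85 mm, all empty at first; their floor is 5 mm above the origin. Origin: centre of its underside, z up. Loose on the bench, 0.9 kg.
Not all that is in view belongs to the job. What is shaped like the tin but purple is not meant.

How it is judged (in metres and radians):
At the end, for the whole second after the job is handed in: Blue bottle, pink pot and cup stand in the yellow tray, tin and brown pot in the grey, each in its own compartment: upright within 0.08 rad, underside within 3 mm of the tray floor, at rest. Red bottle, green pot and clay head upright; they and the trays within 30 mm of their start (x of bottle_blue in the frame of tray_yellow between -0.04 and 0.04 m and y of bottle_blue in the frame of tray_yellow between -0.125 and 0.125 m and z of bottle_blue in the frame of tray_yellow between 0.002 and 0.008 m and angle between each of bottle_blue, pot_pink, mixing_cup, tin, pot_brown, bottle_red, pot_green, clay_head's own z axis and vertical below 0.08 rad and linear speed of each of bottle_blue, pot_pink, mixing_cup, tin, pot_brown below 0.02 m/s and angular speed of each of bottle_blue, pot_pink, mixing_cup, tin, pot_brown below 0.2 rad/s and x of pot_pink in the frame of tray_yellow between -0.04 and 0.04 m and y of pot_pink in the frame of tray_yellow between -0.125 and 0.125 m and z of pot_pink in the frame of tray_yellow between 0.002 and 0.008 m and x of mixing_cup in the frame of tray_yellow between -0.04 and 0.04 m and y of mixing_cup in the frame of tray_yellow between -0.125 and 0.125 m and z of mixing_cup in the frame of tray_yellow between 0.002 and 0.008 m and x of tin in the frame of tray_grey between -0.04 and 0.04 m and y of tin in the frame of tray_grey between -0.125 and 0.125 m and z of tin in the frame of tray_grey between 0.002 and 0.008 m and x of pot_brown in the frame of tray_grey between -0.04 and 0.04 m and y of pot_brown in the frame of tray_grey between -0.125 and 0.125 m and z of pot_brown in the frame of tray_grey between 0.002 and 0.008 m and ((y of bottle_blue in the frame of tray_yellow below -0.0425 m and y of pot_pink in the frame of tray_yellow above -0.0425 m) or (y of pot_pink in the frame of tray_yellow below -0.0425 m and y of bottle_blue in the frame of tray_yellow above -0.0425 m) or (y of bottle_blue in the frame of tray_yellow below 0.0425 m and y of pot_pink in the frame of tray_yellow above 0.0425 m) or (y of pot_pink in the frame of tray_yellow below 0.0425 m and y of bottle_blue in the frame of tray_yellow above 0.0425 m)) and ((y of bottle_blue in the frame of tray_yellow below -0.0425 m and y of mixing_cup in the frame of tray_yellow above -0.0425 m) or (y of mixing_cup in the frame of tray_yellow below -0.0425 m and y of bottle_blue in the frame of tray_yellow above -0.0425 m) or (y of bottle_blue in the frame of tray_yellow below 0.0425 m and y of mixing_cup in the frame of tray_yellow above 0.0425 m) or (y of mixing_cup in the frame of tray_yellow below 0.0425 m and y of bottle_blue in the frame of tray_yellow above 0.0425 m)) and ((y of pot_pink in the frame of tray_yellow below -0.0425 m and y of mixing_cup in the frame of tray_yellow above -0.0425 m) or (y of mixing_cup in the frame of tray_yellow below -0.0425 m and y of pot_pink in the frame of tray_yellow above -0.0425 m) or (y of pot_pink in the frame of tray_yellow below 0.0425 m and y of mixing_cup in the frame of tray_yellow above 0.0425 m) or (y of mixing_cup in the frame of tray_yellow below 0.0425 m and y of pot_pink in the frame of tray_yellow above 0.0425 m)) and ((y of tin in the frame of tray_grey below -0.0425 m and y of pot_brown in the frame of tray_grey above -0.0425 m) or (y of pot_brown in the frame of tray_grey below -0.0425 m and y of tin in the frame of tray_grey above -0.0425 m) or (y of tin in the frame of tray_grey below 0.0425 m and y of pot_brown in the frame of tray_grey above 0.0425 m) or (y of pot_brown in the frame of tray_grey below 0.0425 m and y of tin in the frame of tray_grey above 0.0425 m)) and distance of each of bottle_red, pot_green, clay_head, tray_yellow, tray_grey from where it was at the start of the episode below 0.03 m); the robot touches nothing.
It fails at once if the red-tipped bottle, the green pot or the clay head is shifted by more than 30 mm or tipped over (distance of any of bottle_red, pot_green, clay_head from where it was at the start of the episode above 0.03 m or angle between any of bottle_red, pot_green, clay_head's own z axis and vertical above 0.3 rad).
It fails at once if a tray is shifted by more than 30 mm (distance of any of tray_yellow, tray_grey from where it was at the start of the episode above 0.03 m).
It fails at once if one of the five things is dropped, thrown or knocked over: it moves faster than 0.6 m/s while the fingers do not touch it ((linear speed of bottle_blue above 0.6 m/s and contact force between the fingers and bottle_blue below 0.02 N) or (linear speed of pot_pink above 0.6 m/s and contact force between the fingers and pot_pink below 0.02 N) or (linear speed of mixing_cup above 0.6 m/s and contact force between the fingers and mixing_cup below 0.02 N) or (linear speed of tin above 0.6 m/s and contact force between the fingers and tin below 0.02 N) or (linear speed of pot_brown above 0.6 m/s and contact force between the fingers and pot_brown below 0.02 N)).
It also fails if it takes over 134 s, if anything falls off the work surface, if the arm or the gripper's body presses on something with over 40 N, if the wrist force passes 120 N, or if a joint passes its speed limit or range.

### The arm

A 7-joint arm with a two-finger parallel gripper is mounted at the origin on the work surface. World frame = base frame: x ahead of the robot, y to its left, z up, the work surface at z = 0. Lengths are in mm, angles in rad, forces in N, time in s.
With the tool pointing down it reaches from about 400 to 875 mm from the base axis. Payload 4.4 kg.
Tool frame: the origin (TCP) lies midway between the tips of the shut fingers; the grasp point (between the pads) lies 19 mm behind it; z points along the fingers, y is the line along which they close (so a half turn about z gives the same grasp; the last joint's range is limited). The gripper opens to 85 mm and grips with 20 to 120 N. Pads are 22 mm wide; open, the fingers measure 114 mm over their backs; the gripper's body (76 mm by 85 mm) begins 54 mm behind the grasp point. The pads swing forward as they close: fully open they stand 13 mm farther back than shut.
Start: joints at [1.1, 0.628, 0.038, 1.517, -0.027, 0.996, -0.02], TCP at [256.021, -597.471, 231.313] pointing down, gripper open.
Joint ranges: [-3.06, 3.06], [-0.37, 2.12], [-1.25, 1.32], [0.18, 2.47], [-1.1, 4.24], [0.23, 1.98], [-2.94, 2.94]. Speed limits (rad/s): [2.57, 2.57, 3.14, 3.14, 3.14, 3.14, 3.14].

### API

Orientations are given as [roll, pitch, yaw] about the fixed x, y, z axes, in that order (R = Rz(yaw) Ry(pitch) Rx(roll)).
In Python, from cell import ctrl gives the robot as it stands.
- The arm moves only by the shell command python3 -m handwheel 'ROWS'. ROWS is JSON, a list of rows, each a list of 3 entries, a list of its own where there are three numbers: the turn, a rotation vector about the tool's x, y, z in degrees, then the shift along the tool's x, y, z in m, then the closure, from 0 (fully open) to 1 (shut). A call has 1 to 5 rows; each row shifts and turns the commanded pose from where the row before left it, along the tool's axes as they then stand; what a row does not reach is not made up. A row lasts 1/12 s, in which the tool goes at most 41.7 mm and 7.16 degrees, less where a joint would pass 70% of its speed; a pose out of reach is approached as far as the arm can. A call is refused whole if a number of a shift passes 0.0417 or a number of a turn 7.16, either way. A call with a gripper value outside its range is refused whole. The fingers move at their own pace and stop on an object; the grip force is fixed at half the most. Time passes only in rows, so rows that do not move let the fingers close. It gives the time, the measured TCP pose, the force, the opening and the grip force at its end, in the units of the state.
- ctrl.read_state(): the state, without advancing time (a new reading comes with each control period).
- ctrl.get_image(name): name is "side" or "top"; returns a dict with "pixels" (480x640x3 uint8, red, green, blue), "fx", "fy", "cx", "cy" (pixels), "pose" (4x4, takes a point from camera to world coordinates). Camera axes: x right, y up, looking along -z (the intrinsics and any distortion apply to the point x, -y, -z); pixel columns grow to the right and rows downward; lengths in mm; the calibration is good to about 2 mm. A picture is of the moment at which its call begins. There is no depth.
- ctrl.finish_job(): hands the job in; it is judged then, once.
The state is a dict: "clock": time; "qpos": joint angles; "qd": joint speeds; "tau": joint torques, N m; "eef_pos": TCP position; "tool_rot": TCP orientation; "force": force on the tool from outside, world axes, zero at the start; "torque": the same for the moment, N m; "width": finger opening in mm; "gripper_force": force on a finger pad.
Only numpy, scipy, OpenCV 4.12 (cv2) and the standard library are available. Lean on these libraries where they do the work, as an engineer would, in place of code of your own. Each camera call takes 0.05 s, during which the arm holds its last target. There are 200 camera calls.

## Working session

There is one attempt and no reset: what is moved stays moved. The work goes in short steps, Python scripts to look and compute and a shell command to move; the robot and the scene stay as the last step left them, time stands still between calls to the robot, and variables do not carry over. Pictures are saved under pics/ and viewed, at most 14 in all, crops included, and the job is handed in when it is done.

```bash
mkdir -p pics; ls; python3 - <<'E'
from cell import ctrl
import cv2,numpy as np
for n in("top","side"):
    d=ctrl.get_image(n); cv2.imwrite(f"pics/{n}0.png",d["pixels"][:,:,::-1])
    print(n,{k:d[k] for k in d if k!="pixels"})
s=ctrl.read_state();print(s)
E
```

```text
pics
top {'fx': 450.32219001538476, 'fy': 450.32219001538476, 'cx': 314.9731495433851, 'cy': 238.95329014450465, 'pose': array([[-3.07159051e-04,  9.98037836e-01, -6.26129623e-02,
         4.72280670e+02],
       [-9.99990121e-01, -2.89044055e-05,  4.44489952e-03,
         3.94406705e+01],
       [ 4.43436811e-03,  6.26137090e-02,  9.98027985e-01,
         1.29696725e+03],
       [ 0.00000000e+00,  0.00000000e+00,  0.00000000e+00,
         1.00000000e+00]])}
side {'fx': 568.1432685069951, 'fy': 568.1432685069951, 'cx': 330.82017554195073, 'cy': 248.2204089893836, 'pose': array([[-6.93999411e-01,  5.14552641e-01, -5.03587526e-01,
        -1.03148385e+02],
       [-7.19814875e-01, -4.81100284e-01,  5.00408895e-01,
         6.74417301e+02],
       [ 1.52106170e-02,  7.09773271e-01,  7.04265959e-01,
         9.38315238e+02],
       [ 0.00000000e+00,  0.00000000e+00,  0.00000000e+00,
         1.00000000e+00]])}
{'clock': 0.1, 'qpos': array([ 1.10022415,  0.62923038,  0.0384369 ,  1.51823375, -0.02700176,
        0.99631842, -0.02001463]), 'qd': array([ 2.38505720e-04, -7.24173572e-04, -1.18214410e-03, -4.08810095e-03,
        2.45210717e-05,  2.04047285e-03,  2.07144434e-04]), 'tau': array([ 3.38826299e-03, -5.64530432e+01,  1.23070791e+00, -1.93972456e+01,
        1.13196738e-02,  5.43971459e-03, -1.35976853e-05]), 'eef_pos': array([ 255.79495838, -596.95911856,  230.50693456]), 'tool_rot': array([-3.13992034e+00,  8.86566370e-06,  4.04763727e-01]), 'force': array([0.13688228, 0.5710998 , 0.00786887]), 'torque': array([-0.02743515, -0.05036114,  0.04393639]), 'gripper_force': 0.0, 'width': 85.3457326457522}
```

View pics/top0.png

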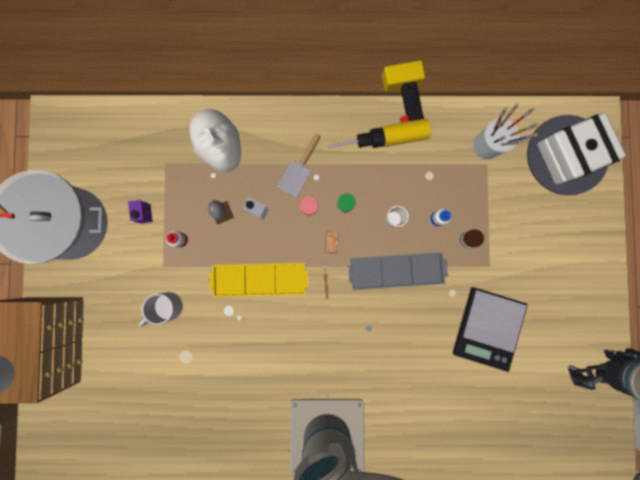

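View pics/side0.png

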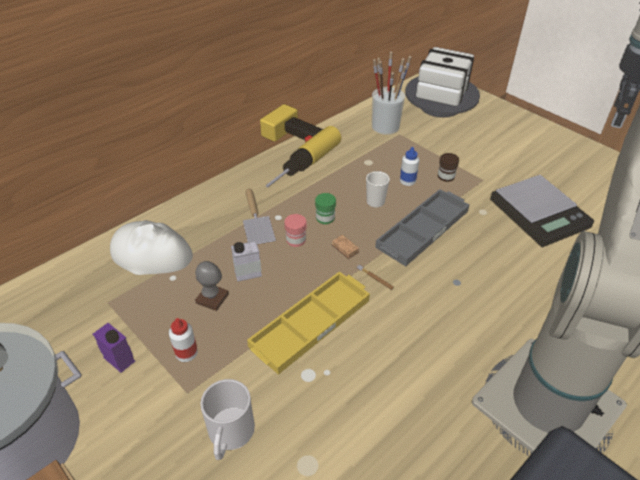

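The top view shows these things: 
- red bottle (176,239), clay head (218,210), pink pot (309,205), green pot (346,203)
- cup (397,216), blue bottle (441,217), brown pot (473,239)
- yellow tray (259,279), grey tray (397,271)

There are two tin-shaped candidates. The one at (255,208) is metal with a white label and fits. The one at (140,211) is purple and is not meant. I'll confirm in enlarged crops.

```bash
cat > h.py <<'E'
from cell import ctrl
import cv2,numpy as np
def cam(n):
    import pickle,os
    f=f"{n}.pkl"
    if not os.path.exists(f):
        d=ctrl.get_image(n); d.pop("pixels"); pickle.dump(d,open(f,"wb"))
    return pickle.load(open(f,"rb"))
def p2w(n,u,v,z):
    d=cam(n);P=d["pose"]
    r=P[:3,:3]@np.array([(u-d["cx"])/d["fx"],-(v-d["cy"])/d["fy"],-1.])
    o=P[:3,3]; return (o+r*(z-o[2])/r[2])[:2].round(1)
def w2p(n,p):
    d=cam(n);P=d["pose"];c=P[:3,:3].T@(np.array(p,float)-P[:3,3])
    return np.array([d["cx"]+d["fx"]*c[0]/-c[2],d["cy"]+d["fy"]*c[1]/c[2]]).round(1)
def crop(n,x,y,w,h,k,out):
    im=ctrl.get_image(n)["pixels"][y:y+h,x:x+w,::-1]
    im=cv2.resize(im,None,fx=k,fy=k,interpolation=cv2.INTER_CUBIC)
    for i in range(0,w,20): cv2.putText(im,str(x+i),(i*k,10),0,.35,(0,0,0),1);cv2.line(im,(i*k,12),(i*k,18),(0,0,0),1)
    for i in range(0,h,20): cv2.putText(im,str(y+i),(0,i*k+4),0,.35,(0,0,0),1)
    cv2.imwrite(out,im)
E
python3 - <<'E'
from h import *
crop("top",160,180,160,120,5,"pics/a.png");crop("top",300,180,160,120,5,"pics/b.png")
crop("top",380,180,120,110,5,"pics/b2.png")
E
```

```text
(no output)
```

View pics/a.png

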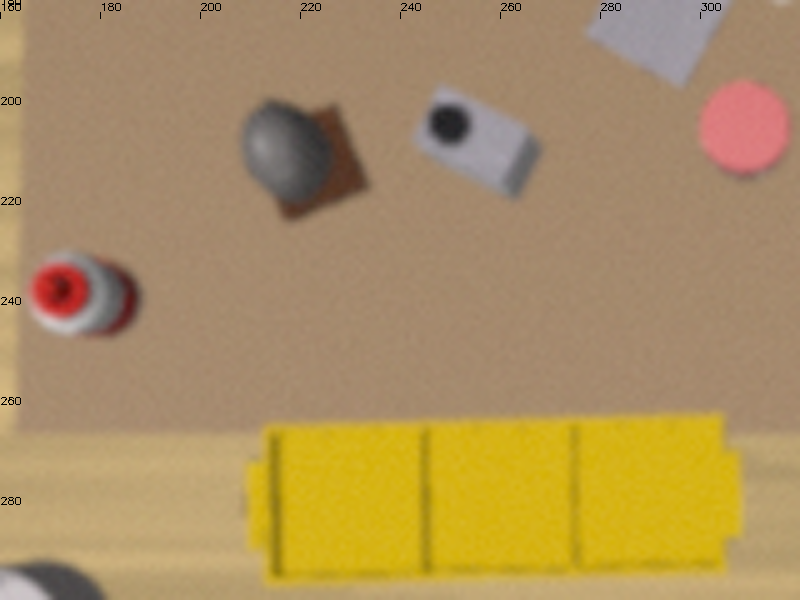

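View pics/b.png

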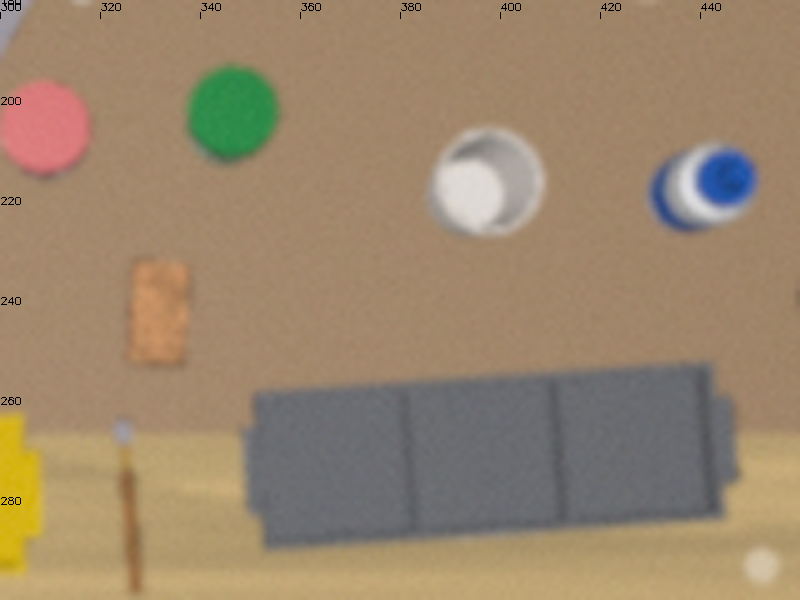

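View pics/b2.png

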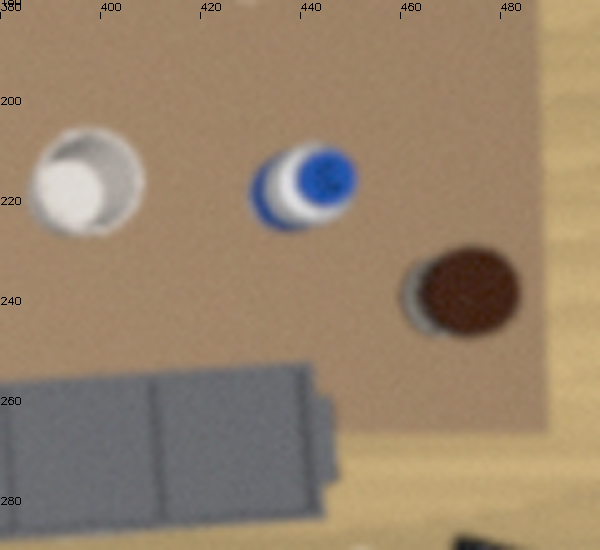

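The crop confirms it: (254,208) is the metal tin with light top and black cap. The purple one lies off the mat at (140,211). Next I compute positions.

```bash
python3 - <<'E'
from h import *
g=lambda n,u,v,z:print(n,p2w("top",u,v,z))
g("pink",309,205.4,62);g("cup rim",398,216.2,75);g("cup floor",394,218.5,3)
g("blue collar",445.4,215.6,82);g("blue foot",437.6,218.8,8)
g("brown",473.8,238.2,62);g("tin",254,207.8,78);g("tin cap",249.8,204.8,92)
for c in((438,88),(413,140),(518,198),(540,145)):print(p2w("top",160+c[0]/5,180+c[1]/5,78 if c[0]<450 else 0))
g("head foot",227,212,8);g("red",172.5,238,80);g("green",346.2,202.3,62)
for n,u,v,a in(("Y",259,279.8,-1.63),("G",397.5,271.2,-3.94)):
    c=p2w("top",u,v,25);a=np.deg2rad(a);d=np.array([np.sin(-a)*-1,1*np.cos(a)]) # left in image = +y ; left end lower => smaller x
    d=np.array([-np.sin(-a),np.cos(a)])
    print(n,c,[(k,(c+85*k*d).round(1)) for k in(-1,0,1)])
    for e in(-130,130): print(w2p("top",[*(c+e*d),25]))
print(ctrl.read_state()["clock"])
E
```

```text
pink [642.6  50.4]
cup rim [ 611.2 -192.7]
cup floor [ 612.7 -194.7]
blue collar [ 612.  -320.2]
blue foot [ 611.3 -319.4]
brown [ 551.8 -403.2]
tin [633.7 200. ]
tin cap [640.  209.5]
[661.7 217.6]
[633.2 231. ]
[609.7 182.2]
[640.6 169.7]
head foot [630.8 286.7]
red [551.2 419.3]
green [651.2 -52.4]
Y [437.  191.2] [(-1, array([439.4, 106.2])), (0, array([437. , 191.2])), (1, array([434.6, 276.2]))]
[305.2 278.5]
[212.7 281.1]
G [ 461.  -198.9] [(-1, array([ 466.8, -283.7])), (0, array([ 461. , -198.9])), (1, array([ 455.2, -114.1]))]
[443.4 268. ]
[351.5 274.4]
0.3
```

```bash
R='[[0,0,-6.68],[0,0,0],0]'; python3 -m handwheel '[[[0,0,-6.68],[0,0,0],0],[[0,0,-6.68],[0,0,0],0],[[0,0,-6.68],[0,0,0],0],[[0,0,-6.68],[0,0,0],0],[[0,0,-6.68],[0,0,0],0]]'
python3 -m handwheel '[[[0,0,-6.68],[0,0,0],0],[[0,0,-6.68],[0,0,0],0],[[0,0,-6.68],[0,0,0],0],[[0,0,-6.68],[0,0,0],0],[[0,0,-6.68],[0,0,0],0]]'
python3 -m handwheel '[[[0,0,0],[0.03,0.035,0],0],[[0,0,0],[0.03,0.035,0],0],[[0,0,0],[0.03,0.035,0],0],[[0,0,0],[0.03,0.035,0],0],[[0,0,0],[0.03,0.035,0],0]]'
```

```text
clock: 0.72
eef_pos: [256.0, -597.4, 231.2]
tool_rot: [-3.141, -0.0, 0.993]
force: [-0.1, -0.2, 0.3]
width: 85.7
gripper_force: 0.0
clock: 1.13
eef_pos: [255.9, -597.4, 231.2]
tool_rot: [-3.141, -0.0, 1.576]
force: [0.3, 0.3, -0.2]
width: 85.2
gripper_force: 0.0
clock: 1.55
eef_pos: [415.3, -460.6, 231.4]
tool_rot: [3.141, 0.0, 1.57]
force: [0.6, 0.2, -0.3]
width: 85.7
gripper_force: 0.0
```

```bash
python3 -m handwheel '[[[0,0,0],[0.011,0.03,0],0],[[0,0,0],[0.011,0.03,0],0],[[0,0,0],[0.011,0.03,0],0],[[0,0,0],[0.011,0.031,0],0],[[0,0,0],[0,0,0],0]]'
python3 -m handwheel '[[[0,0,0],[0,0,0.03],0],[[0,0,0],[0,0,0.03],0],[[0,0,0],[0,0,0.03],0],[[0,0,0],[0,0,0.03],0],[[0,0,0],[0,0,0],0]]'
python3 - <<'E'
from h import *
crop("side",400,100,100,100,5,"pics/c.png")
E
```

```text
clock: 1.97
eef_pos: [543.2, -411.8, 231.2]
tool_rot: [3.135, -0.004, 1.58]
force: [0.6, 0.9, 0.8]
width: 85.2
gripper_force: 0.0
clock: 2.38
eef_pos: [531.0, -415.5, 104.9]
tool_rot: [-3.132, -0.007, 1.571]
force: [-1.8, 0.0, -0.7]
width: 85.2
gripper_force: 0.0
```

View pics/c.png

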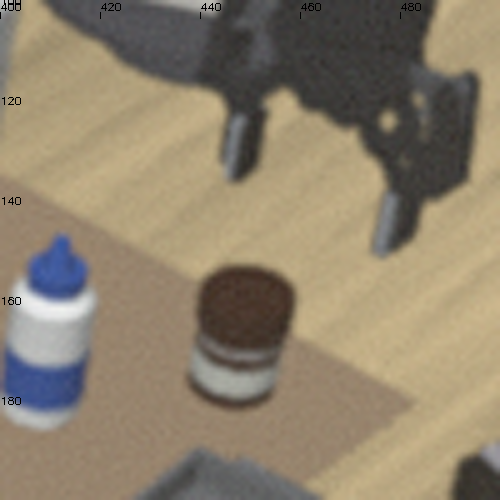

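The side view shows the brown pot, lid top at about (449,157), with the open gripper above it. The arm is lagging, so I'll cross-check and correct. I'll also check the other targets from the side picture.

```bash
python3 - <<'E'
from h import *
print(p2w("side",449.4,156.6,62), "blue tip",p2w("side",412,147.5,106),"foot",p2w("side",408.5,181,3))
print(w2p("side",[551.8,-403.2,62]))
print("pink",p2w("side",296,220.5,62),"cup",p2w("side",377.5,178,75))
s=ctrl.read_state();print(s["eef_pos"],s["tool_rot"])
E
python3 -m handwheel '[[[0,0,0],[0.006,0.01,0],0],[[0,0,0],[0.006,0.01,0],0],[[0,0,0],[0,0,0],0],[[0,0,0],[0,0,0],0]]'
```

```text
[ 556.7 -413.4] blue tip [ 612.7 -320.1] foot [ 607.3 -317.7]
[448.5 159. ]
pink [643.3  47.4] cup [ 612.7 -194.1]
[ 534.66442312 -417.73156761  110.79531432] [-3.13997045e+00 -1.21850053e-03  1.57058370e+00]
clock: 2.82
eef_pos: [557.8, -404.7, 113.1]
tool_rot: [3.138, 0.001, 1.573]
force: [-0.7, 0.1, -1.3]
width: 85.4
gripper_force: 0.0
```

```bash
python3 -m handwheel '[[[0,0,0],[0,-0.005,0.02],0],[[0,0,0],[0,0,0.02],0],[[0,0,0],[0,0,0.02],0],[[0,0,0],[0,0,0.01],0],[[0,0,0],[0,0,0],0]]'
python3 -m handwheel '[[[0,0,0],[0,0,0.007],0],[[0,0,0],[0,0,0.007],0],[[0,0,0],[0,0,0],0],[[0,0,0],[0,0,0],0]]'
```

```text
clock: 3.23
eef_pos: [548.6, -405.2, 39.3]
tool_rot: [-3.138, -0.002, 1.571]
force: [-0.3, 0.4, -0.4]
width: 85.5
gripper_force: 0.0
clock: 3.57
eef_pos: [550.3, -406.0, 27.6]
tool_rot: [3.141, 0.0, 1.571]
force: [-0.2, -0.5, -0.4]
width: 85.3
gripper_force: 0.0
```

```bash
python3 -m handwheel '[[[0,0,0],[0.002,0.001,0],0],[[0,0,0],[0,0,0],0.3],[[0,0,0],[0,0,0],0.5],[[0,0,0],[0,0,0],1],[[0,0,0],[0,0,0],1]]'
python3 -m handwheel '[[[0,0,0],[0,0,0],1],[[0,0,0],[0,0,0],1],[[0,0,0],[0,0,0],1],[[0,0,0],[0,0,0],1],[[0,0,0],[0,0,0],1]]'
```

```text
clock: 3.98
eef_pos: [552.0, -404.2, 28.2]
tool_rot: [3.14, 0.001, 1.571]
force: [0.7, 0.7, 2.7]
width: 48.7
gripper_force: 62.1
clock: 4.4
eef_pos: [552.0, -404.2, 28.2]
tool_rot: [3.14, 0.001, 1.571]
force: [0.6, 0.8, 5.3]
width: 48.8
gripper_force: 62.1
```

```bash
python3 -m handwheel '[[[0,0,0],[0,0,-0.01],1],[[0,0,0],[0,0,-0.02],1],[[0,0,0],[0,0,-0.02],1],[[0,0,0],[0,0,-0.02],1],[[0,0,0],[0,0,-0.01],1]]'
python3 -m handwheel '[[[0,0,0],[0.015,-0.01,0],1],[[0,0,0],[0.025,-0.018,0],1],[[0,0,0],[0.025,-0.018,0],1],[[0,0,0],[0.025,-0.018,0],1],[[0,0,0],[0.02,-0.014,0],1]]'
python3 -m handwheel '[[[0,0,0],[0.01,-0.007,0],1],[[0,0,0],[0,0,0],1],[[0,0,0],[0,0,0],1],[[0,0,0],[0,0,0],1]]'
```

```text
clock: 4.82
eef_pos: [551.7, -404.5, 109.7]
tool_rot: [3.14, 0.001, 1.57]
force: [0.2, 0.5, -1.6]
width: 48.5
gripper_force: 62.1
clock: 5.23
eef_pos: [470.7, -291.7, 106.9]
tool_rot: [-3.139, -0.002, 1.571]
force: [-0.0, 0.9, -1.3]
width: 48.6
gripper_force: 62.2
clock: 5.57
eef_pos: [467.0, -285.1, 107.4]
tool_rot: [3.14, 0.001, 1.57]
force: [0.5, 0.2, -1.1]
width: 48.5
gripper_force: 62.3
```

```bash
python3 -m handwheel '[[[0,0,0],[0,0,0.015],1],[[0,0,0],[0,0,0.02],1],[[0,0,0],[0,0,0.02],1],[[0,0,0],[0,0,0.01],1],[[0,0,0],[0,0,0.003],1]]'
python3 -m handwheel '[[[0,0,0],[0,0,0.002],1],[[0,0,0],[0,0,0.002],1],[[0,0,0],[0,0,0.001],1],[[0,0,0],[0,0,0],1],[[0,0,0],[0,0,0],1]]'
```

```text
clock: 5.98
eef_pos: [465.6, -284.3, 37.4]
tool_rot: [-3.139, -0.001, 1.57]
force: [-0.3, 0.3, -1.2]
width: 48.4
gripper_force: 62.2
clock: 6.4
eef_pos: [466.7, -284.2, 35.0]
tool_rot: [3.141, 0.001, 1.571]
force: [1.0, 0.5, -1.3]
width: 48.7
gripper_force: 62.2
```

Another 1.5–2 mm down until there is a touch, then release.

```bash
python3 -m handwheel '[[[0,0,0],[0,0,0.001],1],[[0,0,0],[0,0,0.001],1],[[0,0,0],[0,0,0],1],[[0,0,0],[0,0,0],1]]'
```

```text
clock: 6.73
eef_pos: [466.7, -284.1, 33.1]
tool_rot: [3.141, 0.001, 1.571]
force: [-0.5, 0.7, 6.2]
width: 48.9
gripper_force: 62.8
```

```bash
python3 -m handwheel '[[[0,0,0],[0,0,0],0.6],[[0,0,0],[0,0,0],0],[[0,0,0],[0,0,0],0],[[0,0,0],[0,0,0],0],[[0,0,0],[0,0,-0.005],0]]'
python3 -m handwheel '[[[0,0,0],[0,0,-0.015],0],[[0,0,0],[0,0,-0.03],0],[[0,0,0],[0,0,-0.03],0],[[0,0,0],[0,0,-0.03],0],[[0,0,0],[0,0,0],0]]'
python3 -m handwheel '[[[0,0,0],[-0.009,0.03,0],0],[[0,0,0],[-0.009,0.03,0],0],[[0,0,0],[-0.009,0.03,0],0],[[0,0,0],[-0.009,0.03,0],0],[[0,0,0],[0,0.025,0],0]]'
python3 -m handwheel '[[[0,0,0],[0,0,0],0],[[0,0,0],[0,0,0],0],[[0,0,0],[0,0,0],0]]'
```

```text
clock: 7.15
eef_pos: [465.6, -283.6, 36.7]
tool_rot: [-3.14, -0.001, 1.571]
force: [-0.9, 0.1, -0.1]
width: 85.3
gripper_force: 0.0
clock: 7.57
eef_pos: [469.5, -285.5, 147.8]
tool_rot: [3.133, 0.005, 1.57]
force: [-0.3, 0.4, -0.8]
width: 85.4
gripper_force: 0.0
clock: 7.98
eef_pos: [612.6, -322.4, 142.2]
tool_rot: [3.141, 0.002, 1.569]
force: [0.1, -0.8, -0.2]
width: 85.8
gripper_force: 0.0
clock: 8.23
eef_pos: [610.0, -319.7, 141.7]
tool_rot: [-3.139, -0.0, 1.571]
force: [-0.8, -0.2, -0.4]
width: 85.6
gripper_force: 0.0
```

```bash
python3 -m handwheel '[[[0,0,0],[0,0.001,0.025],0],[[0,0,0],[0,0,0.03],0],[[0,0,0],[0,0,0.025],0],[[0,0,0],[0,0,0.018],0],[[0,0,0],[0,0,0],0]]'
python3 -m handwheel '[[[0,0,0],[0,0,0.004],0],[[0,0,0],[0,0,0.002],0],[[0,0,0],[0,0,0],0],[[0,0,0],[0,0,0],0]]'
python3 -m handwheel '[[[0,0,0],[0,0,0],0.3],[[0,0,0],[0,0,0],0.5],[[0,0,0],[0,0,0],1],[[0,0,0],[0,0,0],1],[[0,0,0],[0,0,0],1]]'
```

```text
clock: 8.65
eef_pos: [607.4, -319.0, 40.1]
tool_rot: [-3.133, -0.003, 1.57]
force: [-0.6, 0.8, -0.7]
width: 85.4
gripper_force: 0.0
clock: 8.98
eef_pos: [612.9, -320.4, 39.8]
tool_rot: [3.14, 0.001, 1.57]
force: [-0.1, -0.8, -0.4]
width: 85.5
gripper_force: 0.0
clock: 9.4
eef_pos: [612.7, -320.1, 39.0]
tool_rot: [3.141, 0.0, 1.571]
force: [-0.7, -0.0, 4.7]
width: 42.5
gripper_force: 60.7
```

```bash
python3 -m handwheel '[[[0,0,0],[0,0,-0.01],1],[[0,0,0],[0,0,-0.02],1],[[0,0,0],[0,0,-0.03],1],[[0,0,0],[0,0,-0.03],1],[[0,0,0],[0,0,-0.03],1]]'
python3 -m handwheel '[[[0,0,0],[0.005,-0.005,-0.02],1],[[0,0,0],[0.015,-0.01,-0.01],1],[[0,0,0],[0.025,-0.012,0],1],[[0,0,0],[0.03,-0.012,0],1],[[0,0,0],[0.03,-0.012,0],1]]'
python3 -m handwheel '[[[0,0,0],[0.03,-0.012,0],1],[[0,0,0],[0.03,-0.012,0],1],[[0,0,0],[0.03,-0.012,0],1],[[0,0,0],[0.03,-0.012,0],1],[[0,0,0],[0.03,-0.012,0],1]]'
python3 -m handwheel '[[[0,0,0],[0.03,-0.012,0],1],[[0,0,0],[0.03,-0.012,0],1],[[0,0,0],[0.03,-0.012,0],1],[[0,0,0],[0.03,-0.012,0],1],[[0,0,0],[0.02,-0.01,0],1]]'
python3 -m handwheel '[[[0,0,0],[0.02,0,0],1],[[0,0,0],[0,0,0],1],[[0,0,0],[0,0,0],1],[[0,0,0],[0,0,0],1]]'
```

```text
clock: 9.82
eef_pos: [611.6, -319.6, 159.5]
tool_rot: [-3.14, -0.001, 1.571]
force: [0.9, 0.5, -2.1]
width: 42.7
gripper_force: 61.0
clock: 10.23
eef_pos: [560.1, -214.4, 188.8]
tool_rot: [3.141, 0.0, 1.569]
force: [0.9, 1.0, -1.9]
width: 42.5
gripper_force: 61.1
clock: 10.65
eef_pos: [500.2, -63.7, 188.7]
tool_rot: [3.142, 0.0, 1.57]
force: [0.5, 0.6, -1.4]
width: 42.4
gripper_force: 61.1
clock: 11.07
eef_pos: [442.0, 78.0, 188.8]
tool_rot: [3.141, -0.001, 1.573]
force: [-0.4, 0.0, -1.1]
width: 42.4
gripper_force: 61.1
clock: 11.4
eef_pos: [443.3, 94.4, 188.5]
tool_rot: [3.142, 0.001, 1.57]
force: [-0.1, -0.6, -1.3]
width: 42.5
gripper_force: 61.1
```

```bash
python3 -m handwheel '[[[0,0,0],[0.012,-0.004,0],1],[[0,0,0],[0,0,0.03],1],[[0,0,0],[0,0,0.03],1],[[0,0,0],[0,0,0.03],1],[[0,0,0],[0,0,0.02],1]]'
python3 -m handwheel '[[[0,0,0],[0,0,0.015],1],[[0,0,0],[0,0,0.01],1],[[0,0,0],[0,0,0.003],1],[[0,0,0],[0,0,0],1],[[0,0,0],[0,0,0],1]]'
```

```text
clock: 11.82
eef_pos: [438.8, 105.2, 76.4]
tool_rot: [-3.14, 0.001, 1.568]
force: [0.1, -0.3, -1.1]
width: 42.7
gripper_force: 61.2
clock: 12.23
eef_pos: [439.8, 106.4, 50.7]
tool_rot: [3.141, 0.0, 1.569]
force: [0.5, -0.4, -1.0]
width: 42.2
gripper_force: 61.2
```

```bash
python3 -m handwheel '[[[0,0,0],[0,0,0.003],1],[[0,0,0],[0,0,0.001],1],[[0,0,0],[0,0,0.001],1],[[0,0,0],[0,0,0],1],[[0,0,0],[0,0,0],1]]'
python3 -m handwheel '[[[0,0,0],[0,0,0.001],1],[[0,0,0],[0,0,0],1],[[0,0,0],[0,0,0],1]]'
```

```text
clock: 12.65
eef_pos: [439.4, 107.1, 45.5]
tool_rot: [3.141, -0.0, 1.571]
force: [0.0, 0.1, -1.7]
width: 42.4
gripper_force: 61.2
clock: 12.9
eef_pos: [439.3, 107.1, 44.3]
tool_rot: [3.142, 0.0, 1.571]
force: [-0.3, -0.3, -1.0]
width: 42.2
gripper_force: 61.2
```

```bash
python3 -m handwheel '[[[0,0,0],[0,0,0.0008],1],[[0,0,0],[0,0,0],1],[[0,0,0],[0,0,0],1]]'
```

```text
clock: 13.15
eef_pos: [439.4, 107.1, 43.9]
tool_rot: [3.141, 0.0, 1.571]
force: [-0.8, 0.6, 5.2]
width: 42.7
gripper_force: 61.6
```

```bash
python3 -m handwheel '[[[0,0,0],[0,0,0],0.6],[[0,0,0],[0,0,0],0],[[0,0,0],[0,0,0],0],[[0,0,0],[0,0,0],0],[[0,0,0],[0,0,-0.005],0]]'
python3 -m handwheel '[[[0,0,0],[0,0,-0.02],0],[[0,0,0],[0,0,-0.03],0],[[0,0,0],[0,0,-0.03],0],[[0,0,0],[0,0,-0.03],0],[[0,0,0],[0,0,0],0]]'
python3 -m handwheel '[[[0,0,0],[0.016,0.033,0],0],[[0,0,0],[0.016,0.033,0],0],[[0,0,0],[0.016,0.033,0],0],[[0,0,0],[0.016,0.033,0],0],[[0,0,0],[0.016,0.033,0],0]]'
python3 -m handwheel '[[[0,0,6.25],[0.013,0.03,0],0],[[0,0,6.25],[0,0,0],0],[[0,0,6.25],[0,0,0],0],[[0,0,6.25],[0,0,0],0],[[0,0,0],[0,0,0],0]]'
python3 -m handwheel '[[[0,0,0],[0,0,0],0],[[0,0,0],[0,0,0],0],[[0,0,0],[0,0,0],0]]'
python3 - <<'E'
from h import *
crop("side",160,190,130,120,5,"pics/d.png")
E
```

```text
clock: 13.57
eef_pos: [438.8, 106.9, 48.0]
tool_rot: [-3.14, 0.0, 1.571]
force: [0.1, -0.5, -1.2]
width: 85.2
gripper_force: 0.0
clock: 13.98
eef_pos: [442.2, 108.1, 163.3]
tool_rot: [3.133, -0.002, 1.571]
force: [1.0, -0.5, 0.4]
width: 85.6
gripper_force: 0.0
clock: 14.4
eef_pos: [605.4, 187.5, 158.4]
tool_rot: [-3.141, 0.0, 1.571]
force: [0.7, -0.1, -0.6]
width: 85.3
gripper_force: 0.0
clock: 14.82
eef_pos: [633.8, 200.1, 157.9]
tool_rot: [-3.141, 0.001, 1.132]
force: [0.1, 0.5, -1.2]
width: 85.2
gripper_force: 0.0
clock: 15.07
eef_pos: [634.2, 199.9, 158.5]
tool_rot: [-3.141, 0.0, 1.136]
force: [-0.3, 0.5, 0.0]
width: 85.5
gripper_force: 0.0
```

View pics/d.png

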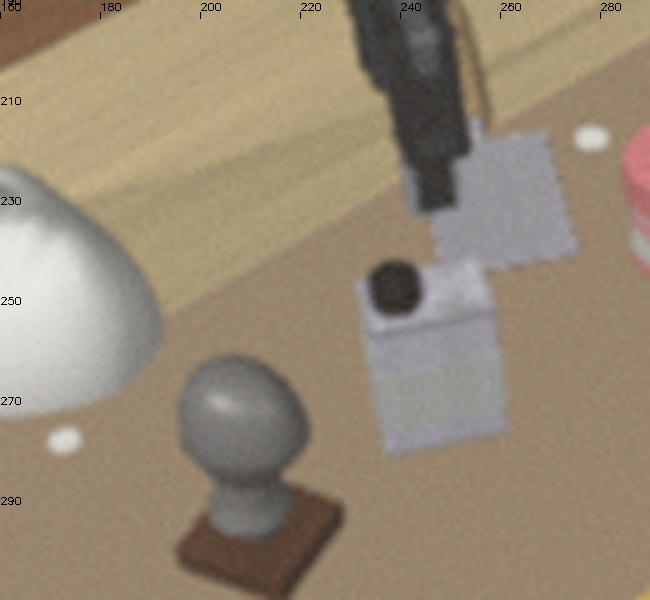

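The side view shows the metal tin with its black cap at (239,247), top centre about (245.6,249) and front foot corners (237,281) and (261.4,276). The clay head stands clear at (209,275).

```bash
python3 - <<'E'
from h import *
a,b=p2w("side",237,281,0),p2w("side",261.4,276,0)
print(p2w("side",245.6,249,78),a,b,np.degrees(np.arctan2(*(a-b)[::-1])))
E
python3 -m handwheel '[[[0,0,0],[0,0,0.03],0],[[0,0,0],[0,0,0.02],0],[[0,0,0],[0,0,0],0],[[0,0,0],[0,0,0],0]]'
```

```text
[634.9 198. ] [635.4 230.5] [610.2 181.8] 62.640523184521015
clock: 15.45
eef_pos: [633.6, 199.7, 107.8]
tool_rot: [-3.14, 0.002, 1.135]
force: [-0.2, 0.1, 0.5]
width: 85.5
gripper_force: 0.0
```

```bash
python3 -m handwheel '[[[0,0,1],[0,0.002,0.02],0],[[0,0,0],[0,0,0.025],0],[[0,0,0],[0,0,0.02],0],[[0,0,0],[0,0,0.01],0],[[0,0,0],[0,0,0],0]]'
python3 -m handwheel '[[[0,0,0],[0,0,0],0],[[0,0,0],[0,0,0],0.2],[[0,0,0],[0,0,0],0.4],[[0,0,0],[0,0,0],0.5],[[0,0,0],[0,0,0],0.55]]'
python3 -m handwheel '[[[0,0,0],[0,0,0],0.6],[[0,0,0],[0,0,0],1],[[0,0,0],[0,0,0],1],[[0,0,0],[0,0,0],1],[[0,0,0],[0,0,0],1]]'
```

```text
clock: 15.87
eef_pos: [635.4, 198.9, 32.5]
tool_rot: [-3.14, 0.002, 1.117]
force: [-0.5, 0.7, -0.5]
width: 85.2
gripper_force: 0.0
clock: 16.28
eef_pos: [636.7, 199.4, 34.6]
tool_rot: [3.14, -0.001, 1.117]
force: [-0.7, -0.1, -0.2]
width: 39.3
gripper_force: 0.0
clock: 16.7
eef_pos: [636.8, 199.2, 34.2]
tool_rot: [3.141, -0.001, 1.117]
force: [-0.0, 0.0, 6.3]
width: 33.6
gripper_force: 60.0
```

```bash
python3 -m handwheel '[[[0,0,0],[0,0,-0.01],1],[[0,0,0],[0,0,-0.025],1],[[0,0,0],[0,0,-0.03],1],[[0,0,0],[0,0,-0.03],1],[[0,0,0],[0,0,-0.02],1]]'
python3 -m handwheel '[[[0,0,-4],[0,0,-0.015],1],[[0,0,-6],[0,0,0],1],[[0,0,-6],[0,0,0],1],[[0,0,-6],[0,0,0],1],[[0,0,-4],[0,0,0],1]]'
python3 -m handwheel '[[[0,0,0],[-0.01,-0.006,0],1],[[0,0,0],[-0.02,-0.012,0],1],[[0,0,0],[-0.028,-0.016,0],1],[[0,0,0],[-0.028,-0.016,0],1],[[0,0,0],[-0.028,-0.016,0],1]]'
python3 -m handwheel '[[[0,0,0],[-0.028,-0.016,0],1],[[0,0,0],[-0.028,-0.016,0],1],[[0,0,0],[-0.028,-0.016,0],1],[[0,0,0],[-0.028,-0.016,0],1],[[0,0,0],[-0.028,-0.016,0],1]]'
python3 -m handwheel '[[[0,0,0],[-0.025,-0.015,0],1],[[0,0,0],[-0.02,-0.012,0],1],[[0,0,0],[0,0,0],1],[[0,0,0],[0,0,0],1],[[0,0,0],[0,0,0],1]]'
```

```text
clock: 17.12
eef_pos: [636.5, 199.5, 151.2]
tool_rot: [3.141, -0.001, 1.117]
force: [1.4, 0.9, -1.6]
width: 33.5
gripper_force: 59.8
clock: 17.53
eef_pos: [635.3, 199.0, 163.5]
tool_rot: [-3.14, 0.0, 1.576]
force: [-0.6, -0.1, -1.9]
width: 33.5
gripper_force: 59.9
clock: 17.95
eef_pos: [568.5, 84.1, 163.3]
tool_rot: [-3.14, 0.0, 1.571]
force: [-0.1, -1.0, -2.5]
width: 33.6
gripper_force: 59.9
clock: 18.37
eef_pos: [488.5, -55.9, 163.6]
tool_rot: [-3.141, 0.0, 1.571]
force: [0.7, -0.6, -1.5]
width: 33.2
gripper_force: 59.9
clock: 18.78
eef_pos: [463.4, -99.2, 163.7]
tool_rot: [3.141, -0.001, 1.571]
force: [0.2, 0.2, -1.5]
width: 33.5
gripper_force: 60.0
```

```bash
python3 -m handwheel '[[[0,0,0],[-0.015,-0.008,0],1],[[0,0,0],[0,0,0.025],1],[[0,0,0],[0,0,0.03],1],[[0,0,0],[0,0,0.025],1],[[0,0,0],[0,0,0.02],1]]'
python3 -m handwheel '[[[0,0,0],[0,0,0.012],1],[[0,0,0],[0,0,0.006],1],[[0,0,0],[0,0,0.002],1],[[0,0,0],[0,0,0],1],[[0,0,0],[0,0,0],1]]'
```

```text
clock: 19.2
eef_pos: [455.5, -113.2, 62.0]
tool_rot: [-3.141, -0.001, 1.573]
force: [-0.9, 0.4, -1.7]
width: 33.4
gripper_force: 60.1
clock: 19.62
eef_pos: [455.9, -114.4, 44.2]
tool_rot: [3.14, 0.0, 1.571]
force: [0.2, -0.4, -1.4]
width: 33.2
gripper_force: 60.0
```

```bash
python3 -m handwheel '[[[0,0,0],[0,0,0.002],1],[[0,0,0],[0,0,0.001],1],[[0,0,0],[0,0,0.001],1],[[0,0,0],[0,0,0],1],[[0,0,0],[0,0,0],1]]'
python3 -m handwheel '[[[0,0,0],[0,0,0.0008],1],[[0,0,0],[0,0,0],1],[[0,0,0],[0,0,0],1]]'
```

```text
clock: 20.03
eef_pos: [455.1, -114.8, 39.7]
tool_rot: [3.141, 0.0, 1.571]
force: [0.3, -0.3, -1.0]
width: 33.7
gripper_force: 60.0
clock: 20.28
eef_pos: [455.3, -114.9, 39.2]
tool_rot: [3.141, 0.0, 1.571]
force: [-0.7, 0.5, 5.0]
width: 33.3
gripper_force: 60.6
```

```bash
python3 -m handwheel '[[[0,0,0],[0,0,0],0.5],[[0,0,0],[0,0,0],0],[[0,0,0],[0,0,0],0],[[0,0,0],[0,0,0],0],[[0,0,0],[0,0,-0.005],0]]'
python3 -m handwheel '[[[0,0,0],[0,0,-0.02],0],[[0,0,0],[0,0,-0.03],0],[[0,0,0],[0,0,-0.03],0],[[0,0,0],[0,0,-0.02],0],[[0,0,0],[0,0,0],0]]'
python3 -m handwheel '[[[0,0,0],[-0.016,0.031,0],0],[[0,0,0],[-0.016,0.031,0],0],[[0,0,0],[-0.016,0.031,0],0],[[0,0,0],[-0.016,0.031,0],0],[[0,0,0],[-0.015,0.031,0],0]]'
python3 -m handwheel '[[[0,0,0],[0,0,0],0],[[0,0,0],[0,0,0],0],[[0,0,0],[0,0,0],0]]'
```

```text
clock: 20.7
eef_pos: [454.5, -114.6, 43.2]
tool_rot: [-3.14, -0.0, 1.571]
force: [0.9, -1.0, 0.9]
width: 85.1
gripper_force: 0.0
clock: 21.12
eef_pos: [457.6, -115.2, 147.6]
tool_rot: [3.134, 0.002, 1.57]
force: [0.9, 0.2, 0.1]
width: 85.7
gripper_force: 0.0
clock: 21.53
eef_pos: [610.7, -194.9, 143.1]
tool_rot: [-3.14, 0.0, 1.57]
force: [-0.1, 0.6, 1.0]
width: 85.4
gripper_force: 0.0
clock: 21.78
eef_pos: [608.7, -193.2, 142.6]
tool_rot: [-3.139, -0.001, 1.571]
force: [0.2, -0.1, -1.0]
width: 85.7
gripper_force: 0.0
```

```bash
python3 -m handwheel '[[[0,0,0],[0,0.003,0.02],0],[[0,0,0],[0,0,0.03],0],[[0,0,0],[0,0,0.03],0],[[0,0,0],[0,0,0.02],0],[[0,0,0],[0,0,0],0]]'
python3 -m handwheel '[[[0,0,0],[0,0,0.008],0],[[0,0,0],[0,0,0.004],0],[[0,0,0],[0,0,0],0],[[0,0,0],[0,0,0],0]]'
python3 -m handwheel '[[[0,0,0],[0,0,0],0.1],[[0,0,0],[0,0,0],0.2],[[0,0,0],[0,0,0],0.3],[[0,0,0],[0,0,0],0.35],[[0,0,0],[0,0,0],0.4]]'
python3 -m handwheel '[[[0,0,0],[0,0,0],0.5],[[0,0,0],[0,0,0],1],[[0,0,0],[0,0,0],1],[[0,0,0],[0,0,0],1],[[0,0,0],[0,0,0],1]]'
```

```text
clock: 22.2
eef_pos: [608.1, -192.1, 39.4]
tool_rot: [-3.132, -0.002, 1.572]
force: [-1.0, 0.7, 0.2]
width: 85.5
gripper_force: 0.0
clock: 22.53
eef_pos: [613.7, -193.9, 32.9]
tool_rot: [3.14, 0.0, 1.571]
force: [-0.2, 0.0, 0.3]
width: 85.4
gripper_force: 0.0
clock: 22.95
eef_pos: [613.4, -193.9, 32.6]
tool_rot: [3.141, 0.0, 1.571]
force: [-1.2, -0.1, 5.8]
width: 54.8
gripper_force: 61.9
clock: 23.37
eef_pos: [613.4, -193.9, 32.6]
tool_rot: [3.141, 0.0, 1.571]
force: [-1.2, 0.1, 5.3]
width: 54.7
gripper_force: 61.9
```

```bash
python3 -m handwheel '[[[0,0,0],[0,0,-0.01],1],[[0,0,0],[0,0,-0.02],1],[[0,0,0],[0,0,-0.03],1],[[0,0,0],[0,0,-0.03],1],[[0,0,0],[0,0,-0.03],1]]'
python3 -m handwheel '[[[0,0,0],[0.005,-0.002,-0.02],1],[[0,0,0],[0.015,-0.007,0],1],[[0,0,0],[0.025,-0.012,0],1],[[0,0,0],[0.03,-0.014,0],1],[[0,0,0],[0.03,-0.014,0],1]]'
python3 -m handwheel '[[[0,0,0],[0.03,-0.014,0],1],[[0,0,0],[0.03,-0.014,0],1],[[0,0,0],[0.03,-0.014,0],1],[[0,0,0],[0.03,-0.014,0],1],[[0,0,0],[0.03,-0.014,0],1]]'
python3 -m handwheel '[[[0,0,0],[0.03,-0.014,0],1],[[0,0,0],[0.03,-0.014,0],1],[[0,0,0],[0.03,-0.014,0],1],[[0,0,0],[0.02,-0.01,0],1],[[0,0,0],[0.015,-0.005,0],1]]'
python3 -m handwheel '[[[0,0,0],[0.005,0,0],1],[[0,0,0],[0,0,0],1],[[0,0,0],[0,0,0],1],[[0,0,0],[0,0,0],1]]'
```

```text
clock: 23.78
eef_pos: [612.8, -193.6, 153.4]
tool_rot: [-3.141, -0.0, 1.571]
force: [0.2, 0.2, -0.0]
width: 54.8
gripper_force: 63.0
clock: 24.2
eef_pos: [563.5, -88.3, 172.4]
tool_rot: [3.141, 0.0, 1.569]
force: [0.8, 0.2, -0.7]
width: 54.4
gripper_force: 63.1
clock: 24.62
eef_pos: [493.4, 62.5, 172.4]
tool_rot: [3.141, -0.0, 1.57]
force: [0.6, 1.0, -0.1]
width: 54.8
gripper_force: 63.1
clock: 25.03
eef_pos: [435.4, 189.0, 172.5]
tool_rot: [3.142, -0.001, 1.574]
force: [-0.1, 0.1, -0.5]
width: 54.9
gripper_force: 63.0
clock: 25.37
eef_pos: [437.8, 189.6, 171.7]
tool_rot: [3.141, 0.001, 1.568]
force: [0.5, -1.2, -1.1]
width: 54.9
gripper_force: 63.0
```

Place at TCP z ≈ 37.6.

```bash
python3 -m handwheel '[[[0,0,0],[0.002,-0.001,0.02],1],[[0,0,0],[0,0,0.03],1],[[0,0,0],[0,0,0.03],1],[[0,0,0],[0,0,0.025],1],[[0,0,0],[0,0,0.015],1]]'
python3 -m handwheel '[[[0,0,0],[0,0,0.006],1],[[0,0,0],[0,0,0.003],1],[[0,0,0],[0,0,0],1],[[0,0,0],[0,0,0],1]]'
```

```text
clock: 25.78
eef_pos: [435.7, 191.0, 49.4]
tool_rot: [-3.139, 0.002, 1.568]
force: [-0.9, -0.5, -0.9]
width: 54.8
gripper_force: 63.1
clock: 26.12
eef_pos: [436.9, 193.1, 43.5]
tool_rot: [3.14, -0.001, 1.57]
force: [-0.3, -0.5, 0.0]
width: 54.6
gripper_force: 63.1
```

```bash
python3 -m handwheel '[[[0,0,0],[-0.002,0,0.003],1],[[0,0,0],[0,0,0.001],1],[[0,0,0],[0,0,0.001],1],[[0,0,0],[0,0,0],1],[[0,0,0],[0,0,0],1]]'
python3 -m handwheel '[[[0,0,0],[0,0,0.001],1],[[0,0,0],[0,0,0],1],[[0,0,0],[0,0,0],1]]'
```

```text
clock: 26.53
eef_pos: [436.2, 191.3, 37.9]
tool_rot: [3.141, -0.0, 1.571]
force: [-0.1, -0.2, 0.3]
width: 54.7
gripper_force: 63.1
clock: 26.78
eef_pos: [436.2, 191.4, 37.5]
tool_rot: [3.141, -0.0, 1.571]
force: [-1.5, -0.4, 9.0]
width: 54.9
gripper_force: 63.0
```

```bash
python3 -m handwheel '[[[0,0,0],[0,0,0],0.3],[[0,0,0],[0,0,0],0],[[0,0,0],[0,0,0],0],[[0,0,0],[0,0,0],0],[[0,0,0],[0,0,-0.005],0]]'
python3 -m handwheel '[[[0,0,0],[0,0,-0.02],0],[[0,0,0],[0,0,-0.03],0],[[0,0,0],[0,0,-0.03],0],[[0,0,0],[0,0,-0.02],0],[[0,0,0],[0,0,0],0]]'
python3 -m handwheel '[[[0,0,0],[-0.018,0.025,0],0],[[0,0,0],[-0.018,0.025,0],0],[[0,0,0],[-0.018,0.026,0],0],[[0,0,0],[-0.018,0.026,0],0],[[0,0,0],[-0.018,0.026,0],0]]'
python3 -m handwheel '[[[0,0,0],[-0.018,0.026,0],0],[[0,0,0],[-0.018,0.026,0],0],[[0,0,0],[-0.016,0.026,0],0],[[0,0,0],[0,0,0],0],[[0,0,0],[0,0,0],0]]'
python3 -m handwheel '[[[0,0,0],[0,0,0],0],[[0,0,0],[0,0,0],0]]'
```

```text
clock: 27.2
eef_pos: [435.6, 191.0, 41.2]
tool_rot: [-3.14, 0.001, 1.571]
force: [1.0, 0.6, 0.5]
width: 85.4
gripper_force: 0.0
clock: 27.62
eef_pos: [438.4, 192.4, 145.6]
tool_rot: [3.135, -0.003, 1.57]
force: [0.5, 0.1, 0.0]
width: 85.3
gripper_force: 0.0
clock: 28.03
eef_pos: [564.7, 100.0, 141.1]
tool_rot: [-3.14, 0.0, 1.571]
force: [-0.0, 1.0, 0.2]
width: 85.7
gripper_force: 0.0
clock: 28.45
eef_pos: [642.5, 47.2, 140.3]
tool_rot: [-3.14, 0.001, 1.567]
force: [-0.9, -0.3, 0.0]
width: 85.8
gripper_force: 0.0
clock: 28.62
eef_pos: [640.7, 50.5, 141.2]
tool_rot: [-3.14, -0.001, 1.572]
force: [-0.1, 0.2, 0.1]
width: 85.6
gripper_force: 0.0
```

```bash
python3 -m handwheel '[[[0,0,0],[-0.001,0.002,0.02],0],[[0,0,0],[0,0,0.03],0],[[0,0,0],[0,0,0.03],0],[[0,0,0],[0,0,0.02],0],[[0,0,0],[0,0,0],0]]'
python3 -m handwheel '[[[0,0,0],[0,0,0.01],0],[[0,0,0],[0,0,0.006],0],[[0,0,0],[0,0,0],0],[[0,0,0],[0,0,0],0]]'
python3 -m handwheel '[[[0,0,0],[0,0,0],0.2],[[0,0,0],[0,0,0],0.3],[[0,0,0],[0,0,0],0.4],[[0,0,0],[0,0,0],0.45],[[0,0,0],[0,0,0],1]]'
python3 -m handwheel '[[[0,0,0],[0,0,0],1],[[0,0,0],[0,0,0],1],[[0,0,0],[0,0,0],1]]'
```

```text
clock: 29.03
eef_pos: [639.6, 48.9, 37.5]
tool_rot: [-3.133, 0.001, 1.573]
force: [-0.3, 0.2, -0.4]
width: 85.3
gripper_force: 0.0
clock: 29.37
eef_pos: [644.6, 48.5, 26.6]
tool_rot: [3.14, -0.0, 1.571]
force: [0.7, 0.0, 0.2]
width: 85.5
gripper_force: 0.0
clock: 29.78
eef_pos: [644.7, 48.2, 26.7]
tool_rot: [3.14, -0.0, 1.57]
force: [-1.1, -0.3, 6.8]
width: 48.7
gripper_force: 61.3
clock: 30.03
eef_pos: [644.7, 48.2, 26.7]
tool_rot: [3.14, 0.0, 1.57]
force: [-0.3, 1.1, 6.2]
width: 48.5
gripper_force: 61.3
```

```bash
python3 -m handwheel '[[[0,0,0],[0,0,-0.01],1],[[0,0,0],[0,0,-0.02],1],[[0,0,0],[0,0,-0.03],1],[[0,0,0],[0,0,-0.03],1],[[0,0,0],[0,0,-0.03],1]]'
python3 -m handwheel '[[[0,0,0],[0.005,-0.005,-0.02],1],[[0,0,0],[0.015,-0.014,0],1],[[0,0,0],[0.025,-0.023,0],1],[[0,0,0],[0.027,-0.025,0],1],[[0,0,0],[0.027,-0.025,0],1]]'
python3 -m handwheel '[[[0,0,0],[0.027,-0.025,0],1],[[0,0,0],[0.027,-0.025,0],1],[[0,0,0],[0.027,-0.025,0],1],[[0,0,0],[0.027,-0.025,0],1],[[0,0,0],[0.02,-0.018,0],1]]'
python3 -m handwheel '[[[0,0,0],[0,0,0],1],[[0,0,0],[0,0,0],1],[[0,0,0],[0,0,0],1],[[0,0,0],[0,0,0],1]]'
```

```text
clock: 30.45
eef_pos: [643.6, 48.2, 147.1]
tool_rot: [-3.141, -0.0, 1.571]
force: [0.8, -0.8, 0.1]
width: 48.4
gripper_force: 62.0
clock: 30.87
eef_pos: [551.1, 147.6, 166.3]
tool_rot: [3.141, -0.0, 1.569]
force: [0.2, 1.0, -0.8]
width: 48.7
gripper_force: 62.1
clock: 31.28
eef_pos: [431.3, 277.7, 166.3]
tool_rot: [-3.141, -0.001, 1.574]
force: [-0.3, 0.6, -0.6]
width: 48.6
gripper_force: 62.1
clock: 31.62
eef_pos: [435.2, 273.9, 165.8]
tool_rot: [3.141, 0.001, 1.568]
force: [-0.2, -1.0, -0.9]
width: 48.8
gripper_force: 62.1
```

```bash
python3 -m handwheel '[[[0,0,0],[0.001,0,0.02],1],[[0,0,0],[0,0,0.03],1],[[0,0,0],[0,0,0.03],1],[[0,0,0],[0,0,0.03],1],[[0,0,0],[0,0,0.013],1]]'
python3 -m handwheel '[[[0,0,0],[0,0,0.005],1],[[0,0,0],[0,0,0.002],1],[[0,0,0],[0,0,0],1],[[0,0,0],[0,0,0],1]]'
python3 -m handwheel '[[[0,0,0],[0,0,0.001],1],[[0,0,0],[0,0,0.001],1],[[0,0,0],[0,0,0],1],[[0,0,0],[0,0,0],1]]'
```

```text
clock: 32.03
eef_pos: [433.8, 273.6, 39.6]
tool_rot: [-3.139, 0.003, 1.568]
force: [-0.6, -0.1, -1.3]
width: 48.7
gripper_force: 62.2
clock: 32.37
eef_pos: [435.2, 276.4, 36.7]
tool_rot: [3.14, -0.001, 1.57]
force: [-0.6, 0.5, -1.0]
width: 48.9
gripper_force: 62.2
clock: 32.7
eef_pos: [434.4, 276.3, 34.1]
tool_rot: [3.141, -0.0, 1.571]
force: [-0.3, -0.7, -0.9]
width: 48.8
gripper_force: 62.2
```

Contact is expected at about 31.7.

```bash
python3 -m handwheel '[[[0,0,0],[0,0,0.001],1],[[0,0,0],[0,0,0.001],1],[[0,0,0],[0,0,0],1],[[0,0,0],[0,0,0],1]]'
python3 -m handwheel '[[[0,0,0],[0,0,0.0005],1],[[0,0,0],[0,0,0],1],[[0,0,0],[0,0,0],1]]'
```

```text
clock: 33.03
eef_pos: [434.2, 276.3, 31.7]
tool_rot: [3.141, -0.0, 1.571]
force: [-0.3, 0.3, -0.6]
width: 48.6
gripper_force: 62.4
clock: 33.28
eef_pos: [434.3, 276.4, 31.7]
tool_rot: [3.141, -0.0, 1.571]
force: [-0.6, -0.2, 5.0]
width: 48.7
gripper_force: 63.0
```

Touching, so I release, rise and look.

```bash
python3 -m handwheel '[[[0,0,0],[0,0,0],0.4],[[0,0,0],[0,0,0],0],[[0,0,0],[0,0,0],0],[[0,0,0],[0,0,0],0],[[0,0,0],[0,0,-0.005],0]]'
python3 -m handwheel '[[[0,0,0],[0,0,-0.02],0],[[0,0,0],[0,0,-0.03],0],[[0,0,0],[0,0,-0.04],0],[[0,0,0],[0,0,-0.04],0],[[0,0,0],[0,0,-0.04],0]]'
python3 -m handwheel '[[[0,0,0],[0,0.03,-0.03],0],[[0,0,0],[0,0.03,0],0],[[0,0,0],[0,0.03,0],0],[[0,0,0],[0,0.03,0],0],[[0,0,0],[0,0,0],0]]'
python3 - <<'E'
from h import *
crop("top",160,195,320,110,2,"pics/e.png");crop("side",150,120,320,240,2,"pics/f.png")
E
```

```text
clock: 33.7
eef_pos: [433.6, 275.9, 35.6]
tool_rot: [-3.14, 0.001, 1.571]
force: [-0.4, 0.2, 1.1]
width: 85.6
gripper_force: 0.0
clock: 34.12
eef_pos: [433.5, 275.9, 208.2]
tool_rot: [-3.141, 0.0, 1.571]
force: [1.5, 0.2, -0.1]
width: 85.4
gripper_force: 0.0
clock: 34.53
eef_pos: [559.7, 274.2, 235.9]
tool_rot: [3.136, -0.0, 1.565]
force: [-0.3, -0.8, 0.6]
width: 85.3
gripper_force: 0.0
```

View pics/e.png

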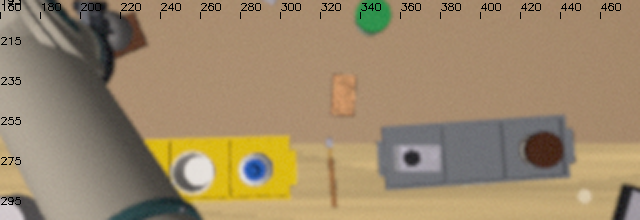

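View pics/f.png

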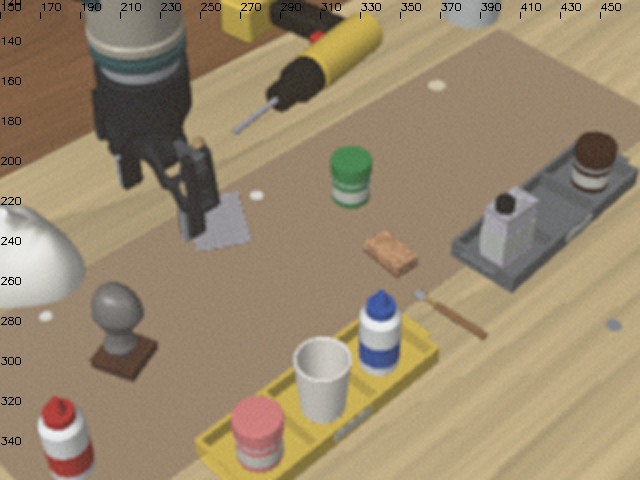

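The side view shows all five standing upright in their own compartments: pink pot (279,338), cup (311,310) and blue bottle (340,288) in the yellow tray; tin (404,233) and brown pot (446,202) in the grey. The clay head, red bottle, green pot and trays have not moved, and the gripper is clear of everything.

```bash
python3 -c "
from cell import ctrl
print(ctrl.finish_job())"
```

```text
the job is handed in; nothing more can be done
None
```

The job is handed in: the blue bottle, pink pot and cup stand in the yellow tray and the tin and brown pot in the grey, each upright in its own compartment in the last picture; no verdict came back.

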